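# Spice row to the steel rack, reversed

### The arm

A 6-joint arm with a two-finger parallel gripper is mounted at the origin on the work surface. World frame = base frame: x ahead of the robot, y to its left, z up, the work surface at z = 0. Lengths are in mm, angles in degrees, forces in N, time in s.
With the tool pointing down it reaches from about 275 to 850 mm from the base axis. Payload 5.2 kg.
Tool frame: the origin (TCP) lies between the finger pads; the fingertips stand 22 mm ahead of it and the grasp point (between the pads) lies 3 mm ahead of it (tip_reach is the distance from the TCP to the fingertips, in mm); z points along the fingers, y is the line along which they close (so a half turn about z gives the same grasp; the last joint's range is limited). The gripper opens to 85 mm and grips with 20 to 120 N. Pads are 22 mm wide; open, the fingers measure 114 mm over their backs; the gripper's body (76 mm by 85 mm) begins 54 mm behind the grasp point. The pads swing forward as they close: fully open they stand 13 mm farther back than shut.
Start: joints at [-79.343, 14.817, 87.949, -0, 77.235, -11.62], TCP at [208.514, -508.947, 253.31] pointing down, gripper open.
Joint ranges: [-179.93, 179.93], [-52.35, 119.4], [10.71, 147.94], [-69.91, 249.91], [12.55, 155.21], [-178.61, 178.61]. Speed limits (degrees/s): [147.25, 147.25, 180, 180, 180, 180].

### API

Orientations are given as a 3x3 rotation matrix whose columns are the frame's x, y, z axes.
In Python, from station import * gives the robot as it stands.
- The arm moves only by the tool carry_out, never from a script. Its argument "deltas" is a list of rows, each an object with "offset": the shift along the tool's x, y, z in units of 20 cm (1.0 is 20 cm), a list of three; "rotation": the turn, a rotation vector about the tool's x, y, z in units of 30 degrees (1.0 is 30 degrees), a list of three; "hand": the closure, from -1 (fully open) to 1 (shut), so that 0 is half open. In form: [{"offset": [x, y, z], "rotation": [ax, ay, az], "hand": hand}, ...]. A call has 1 to 12 rows; each row is the pose to reach, as a shift and turn from the pose commanded when the call began, along the tool's axes at that moment; what a row does not reach only later rows make up. A row lasts 1/8 s, in which the tool goes at most 62.5 mm and 10.7 degrees, less where a joint would pass 70% of its speed; a pose out of reach is approached as far as the arm can. A call with a number of a shift or a turn outside -1 to 1 is refused whole. A call with a gripper value outside its range is refused whole. The fingers move at their own pace and stop on an object; "squeeze" is the grip in N (left out, the last holds). Time passes only in rows, so rows that repeat a pose let the fingers close. It gives the time, the measured TCP pose, the force, the opening and the grip force at its end, in the units of the state.
- read_state(): the state, without advancing time (a new reading comes with each control period).
- grab_frame(name): name is "side" or "top" or "wrist"; returns (picture, depth): 400x640x3 uint8, blue, green, red; 400x640 float32, mm along the optical axis (not along the pixel's ray), 0 where there is no reading.
- camera_model(name): a dict with "K" (3x3 intrinsics, pixels), "position" and "orientation" of the camera in the world. Camera axes: x right, y up, looking along -z (the intrinsics and any distortion apply to the point x, -y, -z); pixel columns grow to the right and rows downward; lengths in mm; the calibration is good to about 2 mm. The wrist camera is an equidistant fisheye: a pixel r from the principal point sees the ray r / f radians off the axis. A picture is of the moment at which its call begins: read the wrist's pose just before it. camera_model takes no time and is no camera call; for the wrist camera it gives the pose at the moment of the call.
- job_done(): hands the job in; it is judged then, once.
Trained networks look in the newest picture that a camera, given by its name, has taken for a name from the list of things; names that differ only in an ending like _2 or _b are one class to them, and where a whole thing is asked for, a point or a joint stands for the part that bears it (a point fixed in the world has none). Each returns a list of dicts, best first, with "score" (0 to 1); they miss things now and then, are a little off and sometimes report something else, mostly with a low value. They report only what shows in the picture. A call takes as long as a camera call. They do not tell look-alikes from the thing itself.
- find_in(target, camera): "point" ([x, y, z] in mm, in world coordinates, good to about 4 mm: the middle of the surface that is visible of it).
The state is a dict: "t": time; "q": joint angles; "qd": joint speeds; "joint_efforts": joint torques, N m; "ee_pos": TCP position; "orientation": TCP orientation; "ft_force": force on the tool from outside, world axes, zero at the start; "moment": the same for the moment, N m; "width": finger opening in mm; "grasp_force": force on a finger pad.
Only numpy, scipy, OpenCV 4.12 (cv2) and the standard library are available. Lean on these libraries where they do the work, as an engineer would, in place of code of your own. Each camera call takes 0.05 s, during which the arm holds its last target. There are 200 camera calls.

### The job

Move the four seasoning containers from the wooden board into the four bays of the steel rack, one to a bay, in reverse order: the one that stood leftmost on the board as the robot sees it ends in the rightmost bay, and so on, so that the cook across the counter sees the row as the robot saw it. Leave each standing upright in the middle of its bay and let go of it; do not tip any over on the way, and do not disturb the mortar, jar, measuring cup or bowl.

Things in the scene. Friction and masses are not known exactly. Their poses are not given: they have to be found in the camera images.
- shaker_c (a point): Steel shaker: upright round cylinder with a dark, slightly domed, dotted cap; 44 mm across (cap 46 mm, from 56 mm up), 70 mm tall, about 0.14 kg. This point is at its centre, 35 mm above its underside; z is up along it.
- saltpot_c (a point): Salt pot: squat white ceramic cylinder, 54 mm across, with a flat white lid (its top 50 mm above the underside) that is fast to it and carries a small pale wooden knob 14 mm across and 10 mm high; about 0.2 kg. This point is on its axis, 25 mm above its underside; z is up along it.
- tin_c (a point): Square tin: plain aluminium box, 44 by 44 mm, with a 46 mm square lid as its top 12 mm, 58 mm tall in all, about 0.12 kg. This point is at its centre, 29 mm above its underside; x and y are square to its sides, z is up.
- grinder_c (a point): Pepper grinder: dark wooden cylinder, 40 mm across up to 50 mm, then a narrower turned knob up to 74 mm; about 0.13 kg. This point is on its axis, 30 mm above its underside; z is up along it.
- board: Wooden board, fixed, 84 mm (its x) by 316 mm (its y) by 15 mm high. Origin at the centre of its underside, on the counter. At the start the four containers stand on it in a row along its y, on cork pads (3 mm thick) centred at y = +114, +38, -38 and -114 mm, x = 0. Its x points away from the robot and its y to the robot's left, within about 0.15 rad.
- rack: Steel rack, fixed, empty, 84 mm (its x) by 314 mm (its y). Origin at the centre of its underside, on the counter. Floor 12 mm above the origin; five ribs 5 mm thick, 10 mm above the floor, part four bays 71 mm wide, centred at y = +114, +38, -38, -114 mm, x = 0; open to front and back. x points away from the robot, y to its left, within 0.15 rad. Lies nearer the robot than the board or beyond it.
- pad_shaker: Round flat cork pad, 66 mm across and 3 mm thick, fixed on the wooden board; the steel shaker stands on it at the start (so it marks that thing's starting place). Origin at the centre of its underside, on the board's top. All four pads look alike.
- pad_saltpot: Round flat cork pad, 66 mm across and 3 mm thick, fixed on the wooden board; the salt pot stands on it at the start (so it marks that thing's starting place). Origin at the centre of its underside, on the board's top. All four pads look alike.
- pad_tin: Round flat cork pad, 66 mm across and 3 mm thick, fixed on the wooden board; the square tin stands on it at the start (so it marks that thing's starting place). Origin at the centre of its underside, on the board's top. All four pads look alike.
- pad_grinder: Round flat cork pad, 66 mm across and 3 mm thick, fixed on the wooden board; the pepper grinder stands on it at the start (so it marks that thing's starting place). Origin at the centre of its underside, on the board's top. All four pads look alike.
- mortar: Bystander: white ceramic mortar, 120 mm across and 75 mm high, to the left of the work. Origin at the centre of its underside.
- jar: Bystander: empty glass jar with a clipped glass lid, 88 mm across and 137 mm high, to the left of the work. Origin at the centre of its underside.
- cup: Bystander: yellow plastic measuring cup, 74 mm across, 55 mm high, with a flat handle reaching 108 mm from its axis along its -x, to the right of the work. Origin at the centre of its underside.
- bowl: Bystander: small wooden bowl, 116 mm across and 50 mm high, to the right of the work. Origin at the centre of its underside.
Not all that is in view belongs to the job. Leave any green, red or yellow look-alike of the part that bears grinder_c alone.

How it is judged (in metres and radians):
At the end, for the whole second after the job is handed in: Each container stands on the rack floor (height within 5 mm), upright within 0.12 rad, within 14 mm along the rack and 15 mm across it of the centre of the bay mirroring its start (board y = +114 mm goes to rack y = -114 mm, +38 to -38, and so on), released and at rest (((y of pad_shaker in the frame of board between 0.094 and 0.134 m and y of shaker_c in the frame of rack between -0.128 and -0.1 m) or (y of pad_shaker in the frame of board between 0.018 and 0.058 m and y of shaker_c in the frame of rack between -0.052 and -0.024 m) or (y of pad_shaker in the frame of board between -0.058 and -0.018 m and y of shaker_c in the frame of rack between 0.024 and 0.052 m) or (y of pad_shaker in the frame of board between -0.134 and -0.094 m and y of shaker_c in the frame of rack between 0.1 and 0.128 m)) and x of shaker_c in the frame of rack between -0.015 and 0.015 m and z of shaker_c in the frame of rack between 0.042 and 0.052 m and angle between each of shaker_c, saltpot_c, tin_c, grinder_c's own z axis and vertical below 0.12 rad and linear speed of each of shaker, saltpot, tin, grinder below 0.02 m/s and ((y of pad_saltpot in the frame of board between 0.094 and 0.134 m and y of saltpot_c in the frame of rack between -0.128 and -0.1 m) or (y of pad_saltpot in the frame of board between 0.018 and 0.058 m and y of saltpot_c in the frame of rack between -0.052 and -0.024 m) or (y of pad_saltpot in the frame of board between -0.058 and -0.018 m and y of saltpot_c in the frame of rack between 0.024 and 0.052 m) or (y of pad_saltpot in the frame of board between -0.134 and -0.094 m and y of saltpot_c in the frame of rack between 0.1 and 0.128 m)) and x of saltpot_c in the frame of rack between -0.015 and 0.015 m and z of saltpot_c in the frame of rack between 0.032 and 0.042 m and ((y of pad_tin in the frame of board between 0.094 and 0.134 m and y of tin_c in the frame of rack between -0.128 and -0.1 m) or (y of pad_tin in the frame of board between 0.018 and 0.058 m and y of tin_c in the frame of rack between -0.052 and -0.024 m) or (y of pad_tin in the frame of board between -0.058 and -0.018 m and y of tin_c in the frame of rack between 0.024 and 0.052 m) or (y of pad_tin in the frame of board between -0.134 and -0.094 m and y of tin_c in the frame of rack between 0.1 and 0.128 m)) and x of tin_c in the frame of rack between -0.015 and 0.015 m and z of tin_c in the frame of rack between 0.036 and 0.046 m and ((y of pad_grinder in the frame of board between 0.094 and 0.134 m and y of grinder_c in the frame of rack between -0.128 and -0.1 m) or (y of pad_grinder in the frame of board between 0.018 and 0.058 m and y of grinder_c in the frame of rack between -0.052 and -0.024 m) or (y of pad_grinder in the frame of board between -0.058 and -0.018 m and y of grinder_c in the frame of rack between 0.024 and 0.052 m) or (y of pad_grinder in the frame of board between -0.134 and -0.094 m and y of grinder_c in the frame of rack between 0.1 and 0.128 m)) and x of grinder_c in the frame of rack between -0.015 and 0.015 m and z of grinder_c in the frame of rack between 0.037 and 0.047 m); the robot touches nothing.
It fails at once if a container is tipped over (angle between any of shaker_c, saltpot_c, tin_c, grinder_c's own z axis and vertical above 0.7 rad).
It fails at once if the mortar, jar, measuring cup or bowl is shoved more than 30 mm or tipped (distance of any of mortar, jar, cup, bowl from where it was at the start of the episode above 0.03 m or angle between any of mortar, jar, cup, bowl's own z axis and vertical above 0.5 rad).
It also fails if it takes over 96 s, if anything falls off the work surface, if the arm or the gripper's body presses on something with over 40 N, if the wrist force passes 120 N, or if a joint passes its speed limit or range.

## Working session

There is one attempt and no reset: what is moved stays moved. The work goes in short steps, Python scripts to look and compute and a tool call to move; the robot and the scene stay as the last step left them, time stands still between calls to the robot, and variables do not carry over. Pictures are saved under pics/ and viewed, at most 14 in all, crops included, and the job is handed in when it is done.

Besides the shell and the picture viewer there is one more tool, called after "Emit:" as name(argument=value, ...), one argument or row to a line, values as JSON. carry_out: Moves the arm, as the interface text tells. Its arguments: {"type":"object","properties":{"deltas":{"type":"array","items":{"type":"object","properties":{"offset":{"type":"array","items":{"type":"number"}},"rotation":{"type":"array","items":{"type":"number"}},"hand":{"type":"number"}}}},"squeeze":{"type":"number"}},"required":["deltas"]}

```bash
mkdir -p pics; cat > h.py <<'E'
from station import *
import numpy as np, cv2
def world(name, depth, us, vs, cm=None):
    cm=cm or camera_model(name); K=np.array(cm["K"]); us=np.asarray(us);vs=np.asarray(vs)
    d=depth[vs,us]
    c=np.stack([(us-K[0,2])/K[0,0]*d, -(vs-K[1,2])/K[1,1]*d, -d],-1)
    return c@np.array(cm["orientation"]).T+np.array(cm["position"])
E
python3 - <<'E'
from h import *
s=read_state(); print(s["t"],np.round(s["orientation"],3).tolist(),s["width"])
for c in("top","side"):
    im,d=grab_frame(c); cv2.imwrite(f"pics/{c}0.png",im); np.save(f"{c}0.npy",d)
    print(c,np.round(camera_model(c)["position"]),(d>0).mean(), np.round(camera_model(c)["orientation"],2).tolist())
    for n in("shaker_c","saltpot_c","tin_c","grinder_c","board","rack","mortar","jar","cup","bowl"):
        print(n,[(np.round(r["point"]).tolist(),round(r["score"],2)) for r in find_in(n,c)][:4])
print(read_state()["t"])
E
```

```text
0.0 [[0.925, 0.379, -0.0], [0.379, -0.925, 0.002], [0.0, -0.002, -1.0]] 85.60749552858732
top [ 404.  -26. 1764.] 0.99596875 [[-0.02, 1.0, -0.06], [-1.0, -0.02, -0.01], [-0.01, 0.06, 1.0]]
shaker_c [([464.0, 184.0, 88.0], 0.63)]
saltpot_c [([458.0, 166.0, 16.0], 0.58), ([457.0, -52.0, 69.0], 0.45)]
tin_c [([454.0, 29.0, 78.0], 0.56)]
grinder_c [([561.0, 186.0, 51.0], 0.56), ([343.0, 122.0, 52.0], 0.5), ([356.0, 198.0, 57.0], 0.46)]
board [([458.0, 69.0, 17.0], 0.6)]
rack [([646.0, -62.0, 13.0], 0.74)]
mortar [([515.0, 388.0, 40.0], 0.86)]
jar [([646.0, 398.0, 132.0], 0.7)]
cup [([510.0, -414.0, 23.0], 0.73)]
bowl [([680.0, -436.0, 27.0], 0.63)]
side [136. 807. 908.] 0.9959921875 [[-0.91, 0.29, -0.29], [-0.41, -0.63, 0.66], [0.01, 0.72, 0.69]]
shaker_c [([462.0, 200.0, 75.0], 0.78)]
saltpot_c [([452.0, -39.0, 67.0], 0.91)]
tin_c [([442.0, 196.0, 19.0], 0.16)]
grinder_c [([332.0, 139.0, 44.0], 0.87), ([558.0, 202.0, 44.0], 0.79), ([457.0, 121.0, 65.0], 0.68), ([352.0, 215.0, 44.0], 0.57)]
board [([458.0, 120.0, 68.0], 0.54), ([440.0, 196.0, 20.0], 0.34)]
rack [([641.0, -36.0, 18.0], 0.57)]
mortar [([524.0, 369.0, 46.0], 0.84)]
jar [([635.0, 422.0, 118.0], 0.97), ([676.0, -448.0, 32.0], 0.44)]
cup [([504.0, -404.0, 39.0], 0.96)]
bowl [([678.0, -442.0, 31.0], 0.74)]
1.1
```

View pics/top0.png

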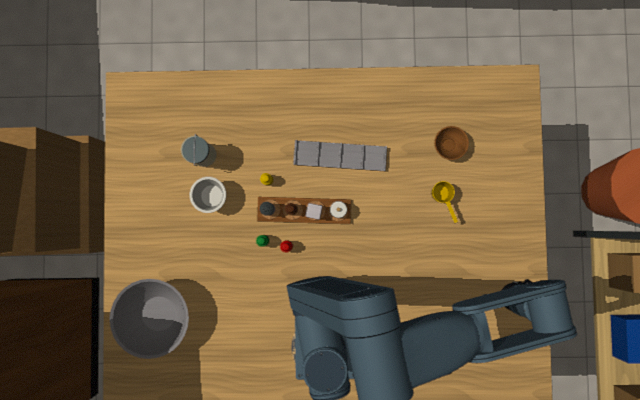

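View pics/side0.png

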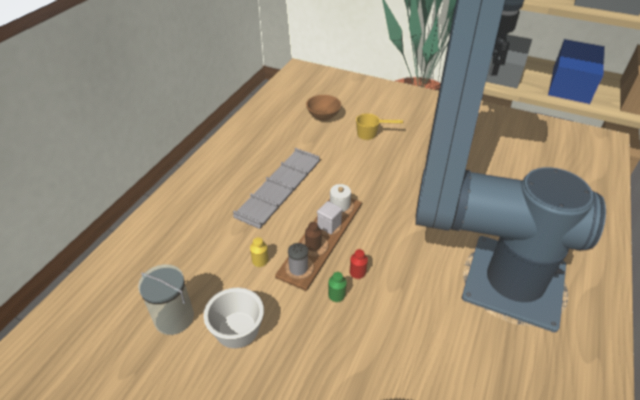

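The top view shows the board at about (305,210) px with shaker, grinder, tin and salt pot from left to right. The rack lies beyond it at (341,155). The look-alikes are green (263,240), red (286,246) and yellow (266,180). The side view confirms this. Next I fit the poses from depth.

```bash
cat >> h.py <<'E'
def rect(P,L=(84,315)):
    c,(w,h),a=cv2.minAreaRect(P[:,:2].astype(np.float32))
    if w>h: a+=90
    a=(a+90)%180-90
    return np.round(c,1),round(min(w,h),1),round(max(w,h),1),round(a,2)   # a = yaw of short side (x) deg
E
python3 - <<'E'
from h import *
for c in("top","side"):
    d=np.load(f"{c}0.npy"); im=cv2.imread(f"pics/{c}0.png")
    v,u=np.mgrid[0:400,0:640]; P=world(c,d,u,v)
    x,y,z=P[...,0],P[...,1],P[...,2]
    print(c,"table z",np.median(z[(abs(x-560)<40)&(abs(y+200)<60)]))
    for n,m in(("board",(abs(x-458)<70)&(abs(y-69)<190)&(z>9)&(z<100)),("rack",(abs(x-645)<70)&(abs(y+62)<190)&(z>7)&(z<35))):
        k,l,st,ce=cv2.connectedComponentsWithStats(m.astype(np.uint8)); i=1+np.argmax(st[1:,4]); Q=P[l==i]
        print(n,len(Q),rect(Q),np.round(np.percentile(Q[:,2],[5,50,95])))
    for n,zr in(("hi",(42,110)),):
        m=(abs(x-458)<60)&(abs(y-69)<180)&(z>zr[0])&(z<zr[1])
        k,l,st,ce=cv2.connectedComponentsWithStats(m.astype(np.uint8))
        for i in range(1,k):
            Q=P[l==i]; 
            if len(Q)>20: print(len(Q),Q.mean(0).round(1),Q[:,2].max().round(),np.round(Q.min(0)),np.round(Q.max(0)))
E
```

```text
top table z -0.0016446618185455009
board 2215 (array([458.1,  66.3]), 86.7, 316.6, -2.0) [10. 18. 86.]
rack 1976 (array([644.2, -59.9]), 91.3, 318.1, -5.48) [ 8. 13. 22.]
166 [463.7 182.6  84.2] 98.0 [442. 163.  51.] [485. 206.  98.]
122 [461.9 105.1  77. ] 98.0 [445.  86.  49.] [481. 126.  98.]
198 [452.9  31.   75.4] 86.0 [427.   7.  66.] [480.  57.  86.]
210 [457.1 -49.4  67.3] 83.0 [432. -74.  55.] [482. -25.  83.]
side table z -0.2752520561677443
board 3607 (array([457.2,  69.2]), 85.2, 318.7, -2.59) [12. 31. 86.]
rack 2450 (array([641.6, -55. ]), 88.2, 315.9, -4.76) [ 8. 12. 21.]
822 [451.    4.7  65.4] 82.0 [425. -74.  42.] [484.  61.  82.]
317 [457.4 116.8  69.4] 93.0 [441.  89.  42.] [480. 130.  93.]
454 [458.8 194.5  74.7] 91.0 [440. 164.  42.] [485. 210.  91.]
```

Emit:
carry_out(
  deltas=[
    {"offset": [0.78, -0.65, -0.25], "rotation": [0, 0, -1], "hand": -1},
    {"offset": [0.78, -0.65, -0.25], "rotation": [0, 0, -1], "hand": -1},
    {"offset": [0.78, -0.65, -0.25], "rotation": [0, 0, -1], "hand": -1},
    {"offset": [0.78, -0.65, -0.25], "rotation": [0, 0, -1], "hand": -1},
    {"offset": [0.78, -0.65, -0.25], "rotation": [0, 0, -1], "hand": -1},
    {"offset": [0.78, -0.65, -0.25], "rotation": [0, 0, -1], "hand": -1},
  ],
)

```text
t: 1.85
ee_pos: [303.3, -330.0, 303.2]
orientation: [[0.612, 0.791, -0.0], [0.791, -0.612, -0.0], [-0.0, -0.0, -1.0]]
ft_force: [-0.1, 0.1, -0.1]
width: 85.1
grasp_force: 0.0
```

Emit:
carry_out(
  deltas=[
    {"offset": [0.97, -0.13, -0.25], "rotation": [0, 0, -1], "hand": -1},
    {"offset": [0.97, -0.13, -0.25], "rotation": [0, 0, -1], "hand": -1},
    {"offset": [0.97, -0.13, -0.25], "rotation": [0, 0, -1], "hand": -1},
    {"offset": [0.97, -0.13, -0.25], "rotation": [0, 0, -1], "hand": -1},
    {"offset": [0.97, -0.13, -0.25], "rotation": [0, 0, -1], "hand": -1},
    {"offset": [0.97, -0.13, -0.25], "rotation": [0, 0, -1], "hand": -1},
  ],
)

```text
t: 2.6
ee_pos: [401.1, -161.7, 352.5]
orientation: [[0.137, 0.991, -0.002], [0.991, -0.137, 0.0], [0.0, -0.002, -1.0]]
ft_force: [-1.0, -0.3, -0.2]
width: 85.4
grasp_force: 0.0
```

Emit:
carry_out(
  deltas=[
    {"offset": [0.91, 0.37, -0.25], "rotation": [0, 0, -0.18], "hand": -1},
    {"offset": [0.91, 0.37, -0.25], "rotation": [0, 0, -0.18], "hand": -1},
    {"offset": [0.91, 0.37, -0.25], "rotation": [0, 0, -0.18], "hand": -1},
    {"offset": [0.91, 0.37, -0.25], "rotation": [0, 0, -0.18], "hand": -1},
    {"offset": [0.91, 0.37, -0.25], "rotation": [0, 0, -0.18], "hand": -1},
    {"offset": [0.91, 0.37, -0.25], "rotation": [0, 0, -0.18], "hand": -1},
  ],
)

```text
t: 3.35
ee_pos: [498.9, 8.3, 402.5]
orientation: [[0.043, 0.999, -0.002], [0.999, -0.043, -0.0], [-0.001, -0.002, -1.0]]
ft_force: [-0.6, -0.2, 0.3]
width: 85.3
grasp_force: 0.0
```

```bash
cat >> h.py <<'E'
def wcloud(cm,d):
    K=np.array(cm["K"]); v,u=np.mgrid[0:d.shape[0],0:d.shape[1]]
    a=(u-K[0,2])/K[0,0]; b=(v-K[1,2])/K[1,1]; th=np.hypot(a,b)
    s=np.where(th>1e-6,np.tan(np.minimum(th,1.4))/np.maximum(th,1e-6),1)
    c=np.stack([a*s*d,-b*s*d,-d],-1); P=c@np.array(cm["orientation"]).T+np.array(cm["position"])
    P[(d<=0)|(th>1.35)]=np.nan; return P
E
python3 - <<'E'
from h import *
cm=camera_model("wrist"); im,d=grab_frame("wrist"); cv2.imwrite("pics/w1.png",im); np.save("w1.npy",d)
print(cm, (d>0).mean())
P=wcloud(cm,d); x,y,z=P[...,0],P[...,1],P[...,2]
print("table z",np.nanmedian(z[(abs(x-560)<20)&(abs(y+100)<60)]))
for n,m in(("board",(abs(x-458)<70)&(abs(y-69)<190)&(z>9)&(z<100)),("rack",(abs(x-645)<70)&(abs(y+62)<190)&(z>7)&(z<35))):
    k,l,st,ce=cv2.connectedComponentsWithStats(m.astype(np.uint8)); i=1+np.argmax(st[1:,4]); Q=P[l==i]
    print(n,len(Q),rect(Q),np.round(np.percentile(Q[:,2],[5,50,95])))
m=(abs(x-458)<60)&(abs(y-69)<180)&(z>50)&(z<110)
k,l,st,ce=cv2.connectedComponentsWithStats(m.astype(np.uint8))
for i in range(1,k):
    Q=P[l==i]
    if len(Q)>60:
        T=Q[Q[:,2]>np.percentile(Q[:,2],90)-4]
        r=cv2.minAreaRect(T[:,:2].astype(np.float32)); print(len(Q),ce[i].round(),Q[:,2].max().round(),"top",len(T),np.round(r[0],1),np.round(r[1],1),round(r[2],1),"circ",cv2.minEnclosingCircle(T[:,:2].astype(np.float32)))
E
```

```text
{'K': array([[309.70691629,   0.        , 316.98166808],
       [  0.        , 309.70691629, 194.66504808],
       [  0.        ,   0.        ,   1.        ]]), 'position': array([503.18557878,  82.90970547, 523.80478678]), 'orientation': array([[ 0.99909514,  0.03997384,  0.01452576],
       [-0.04247508,  0.95532389,  0.29249297],
       [-0.00218473, -0.29284528,  0.95615734]])} 0.9936796875
table z 0.5072906931254693
board 9192 (array([458.5,  67.9]), 82.7, 312.8, -2.46) [15. 19. 89.]
rack 7689 (array([643.5, -56.3]), 85.7, 312.9, -4.84) [11. 13. 22.]
848 [288.  35.] 92.0 top 557 [465.  185.2] [38.6 40.4] 7.9 circ ((465.6478576660156, 185.27915954589844), 20.92913818359375)
579 [290.  88.] 94.0 top 219 [463.3 107.6] [22.5 22.9] 41.8 circ ((463.6477966308594, 107.93498992919922), 12.218744277954102)
981 [286. 138.] 80.0 top 946 [454.2  32.1] [46.1 46.5] 77.2 circ ((454.1256408691406, 32.86217498779297), 30.369409561157227)
966 [293. 189.] 81.0 top 880 [458.9 -47.9] [52.1 51. ] 87.4 circ ((458.7455749511719, -47.7930793762207), 26.628625869750977)
```

View pics/w1.png

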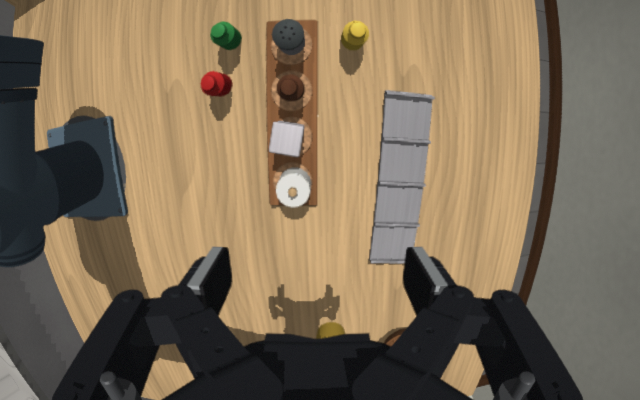

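The wrist view shows the pots in a column: shaker (288,35), grinder (290,88), tin (286,138), salt pot (293,189). The empty rack is at (402,178) px and agrees with the networks. I'll grip across the row, along x, starting with the salt pot.

Emit:
carry_out(
  deltas=[
    {"offset": [-0.29, -0.19, 0.95], "rotation": [0, 0, 0], "hand": -1},
    {"offset": [-0.29, -0.19, 0.95], "rotation": [0, 0, 0], "hand": -1},
    {"offset": [-0.29, -0.19, 0.95], "rotation": [0, 0, 0], "hand": -1},
    {"offset": [-0.29, -0.19, 0.95], "rotation": [0, 0, 0], "hand": -1},
    {"offset": [-0.29, -0.19, 0.95], "rotation": [0, 0, 0], "hand": -1},
    {"offset": [-0.29, -0.19, 0.95], "rotation": [0, 0, 0], "hand": -1},
  ],
)

```text
t: 4.15
ee_pos: [461.2, -46.7, 215.8]
orientation: [[0.041, 0.999, 0.005], [0.999, -0.041, -0.001], [-0.001, 0.005, -1.0]]
ft_force: [0.6, 0.1, 0.0]
width: 85.2
grasp_force: 0.0
```

Emit:
carry_out(
  deltas=[
    {"offset": [0, 0, 0.25], "rotation": [0, 0, 0], "hand": -1},
    {"offset": [0, 0, 0.5], "rotation": [0, 0, 0], "hand": -1},
    {"offset": [0, 0, 0.7], "rotation": [0, 0, 0], "hand": -1},
    {"offset": [0, 0, 0.8], "rotation": [0, 0, 0], "hand": -1},
    {"offset": [0, 0, 0.82], "rotation": [0, 0, 0], "hand": -1},
    {"offset": [0, 0, 0.82], "rotation": [0, 0, 0], "hand": -1},
    {"offset": [0, 0, 0.82], "rotation": [0, 0, 0], "hand": -1},
  ],
)

```text
t: 5.03
ee_pos: [460.6, -46.4, 50.7]
orientation: [[0.04, 0.999, 0.003], [0.999, -0.04, -0.001], [-0.001, 0.003, -1.0]]
ft_force: [-0.7, 0.6, -0.1]
width: 85.6
grasp_force: 0.0
```

Emit:
carry_out(
  deltas=[
    {"offset": [0, 0, 0], "rotation": [0, 0, 0], "hand": 0},
    {"offset": [0, 0, 0], "rotation": [0, 0, 0], "hand": 1},
    {"offset": [0, 0, 0], "rotation": [0, 0, 0], "hand": 1},
    {"offset": [0, 0, 0], "rotation": [0, 0, 0], "hand": 1},
    {"offset": [0, 0, 0], "rotation": [0, 0, 0], "hand": 1},
    {"offset": [0, 0, 0], "rotation": [0, 0, 0], "hand": 1},
  ],
  squeeze=40,
)

```text
t: 5.78
ee_pos: [459.4, -46.3, 50.0]
orientation: [[0.041, 0.999, 0.001], [0.999, -0.041, -0.0], [-0.0, 0.001, -1.0]]
ft_force: [-1.4, 0.4, 7.1]
width: 53.1
grasp_force: 41.1
```

Emit:
carry_out(
  deltas=[
    {"offset": [0, 0, -0.15], "rotation": [0, 0, 0], "hand": 1},
    {"offset": [0, 0, -0.35], "rotation": [0, 0, 0], "hand": 1},
    {"offset": [0, 0, -0.5], "rotation": [0, 0, 0], "hand": 1},
    {"offset": [0.08, 0.13, -0.5], "rotation": [0, 0, 0], "hand": 1},
    {"offset": [0.2, 0.34, -0.5], "rotation": [0, 0, 0], "hand": 1},
    {"offset": [0.33, 0.56, -0.5], "rotation": [0, 0, 0], "hand": 1},
    {"offset": [0.46, 0.78, -0.5], "rotation": [0, 0, 0], "hand": 1},
    {"offset": [0.54, 0.9, -0.5], "rotation": [0, 0, 0], "hand": 1},
    {"offset": [0.565, 0.945, -0.5], "rotation": [0, 0, 0], "hand": 1},
    {"offset": [0.565, 0.945, -0.5], "rotation": [0, 0, 0], "hand": 1},
    {"offset": [0.565, 0.945, -0.5], "rotation": [0, 0, 0], "hand": 1},
  ],
)

```text
t: 7.15
ee_pos: [651.5, 58.4, 149.2]
orientation: [[0.041, 0.999, -0.001], [0.999, -0.041, -0.0], [-0.0, -0.001, -1.0]]
ft_force: [0.1, 0.3, -2.9]
width: 53.2
grasp_force: 43.1
```

```bash
python3 - <<'E'
from h import *
s=read_state(); print(s["ee_pos"],s["width"],s["grasp_force"])
cm=camera_model("wrist"); im,d=grab_frame("wrist"); cv2.imwrite("pics/w2.png",im)
P=wcloud(cm,d); x,y,z=P[...,0],P[...,1],P[...,2]
m=(abs(x-645)<70)&(abs(y+62)<190)&(z>7)&(z<30)
k,l,st,ce=cv2.connectedComponentsWithStats(m.astype(np.uint8))
for i in range(1,k):
    if st[i,4]>300: print("rack",st[i,4],rect(P[l==i]))
E
```

```text
[651.49422751  58.43175519 149.1699806 ] 53.24252579962973 43.14060866832733
rack 6561 (array([654.1,  59.7]), 79.1, 85.1, 85.49)
```

View pics/w2.png

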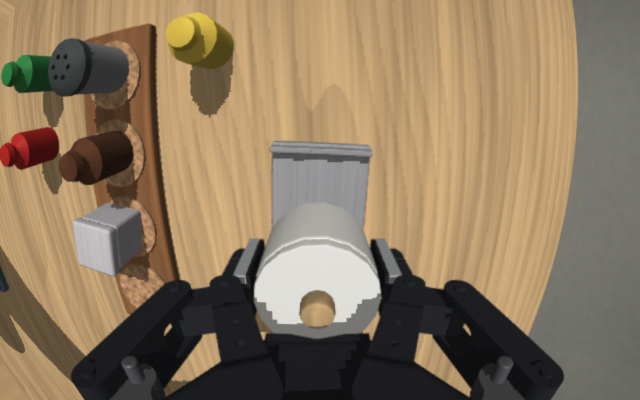

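Salt pot held upright over the leftmost bay; lower and release.

Emit:
carry_out(
  deltas=[
    {"offset": [0, 0.005, 0.15], "rotation": [0, 0, 0], "hand": 1},
    {"offset": [0, 0.005, 0.32], "rotation": [0, 0, 0], "hand": 1},
    {"offset": [0, 0.005, 0.44], "rotation": [0, 0, 0], "hand": 1},
    {"offset": [0, 0.005, 0.5], "rotation": [0, 0, 0], "hand": 1},
    {"offset": [0, 0.005, 0.52], "rotation": [0, 0, 0], "hand": 1},
    {"offset": [0, 0.005, 0.525], "rotation": [0, 0, 0], "hand": 1},
    {"offset": [0, 0.005, 0.525], "rotation": [0, 0, 0], "hand": 1},
    {"offset": [0, 0.005, 0.525], "rotation": [0, 0, 0], "hand": 1},
  ],
)

```text
t: 8.2
ee_pos: [654.1, 59.0, 45.2]
orientation: [[0.04, 0.999, 0.001], [0.999, -0.04, -0.0], [-0.0, 0.001, -1.0]]
ft_force: [-0.1, -0.3, -2.4]
width: 53.0
grasp_force: 43.1
```

Emit:
carry_out(
  deltas=[
    {"offset": [0, 0, 0], "rotation": [0, 0, 0], "hand": 0},
    {"offset": [0, 0, 0], "rotation": [0, 0, 0], "hand": -0.5},
    {"offset": [0, 0, 0], "rotation": [0, 0, 0], "hand": -1},
    {"offset": [0, 0, 0], "rotation": [0, 0, 0], "hand": -1},
    {"offset": [0, 0, 0], "rotation": [0, 0, 0], "hand": -1},
  ],
)

```text
t: 8.82
ee_pos: [653.7, 59.0, 44.4]
orientation: [[0.041, 0.999, 0.0], [0.999, -0.041, -0.0], [0.0, 0.0, -1.0]]
ft_force: [-0.4, 0.1, 0.3]
width: 85.6
grasp_force: 0.0
```

Emit:
carry_out(
  deltas=[
    {"offset": [0, 0, -0.1], "rotation": [0, 0, 0], "hand": -1},
    {"offset": [0, 0, -0.3], "rotation": [0, 0, 0], "hand": -1},
    {"offset": [0, 0, -0.6], "rotation": [0, 0, 0], "hand": -1},
    {"offset": [0, 0, -0.6], "rotation": [0, 0, 0], "hand": -1},
    {"offset": [0, 0, -0.6], "rotation": [0, 0, 0], "hand": -1},
  ],
)

```text
t: 9.45
ee_pos: [653.4, 59.1, 164.3]
orientation: [[0.041, 0.999, 0.0], [0.999, -0.041, 0.0], [0.0, 0.0, -1.0]]
ft_force: [-0.4, 0.3, -0.4]
width: 85.0
grasp_force: 0.0
```

Emit:
carry_out(
  deltas=[
    {"offset": [-0.175, -0.99, 0], "rotation": [0, 0, 0.35], "hand": -1},
    {"offset": [-0.175, -0.99, 0], "rotation": [0, 0, 0.35], "hand": -1},
    {"offset": [-0.175, -0.99, 0], "rotation": [0, 0, 0.35], "hand": -1},
    {"offset": [-0.175, -0.99, 0], "rotation": [0, 0, 0.35], "hand": -1},
    {"offset": [-0.175, -0.99, 0], "rotation": [0, 0, 0.35], "hand": -1},
    {"offset": [-0.175, -0.99, 0], "rotation": [0, 0, 0.35], "hand": -1},
    {"offset": [-0.175, -0.99, 0], "rotation": [0, 0, 0.35], "hand": -1},
  ],
)

```text
t: 10.32
ee_pos: [455.8, 32.0, 164.1]
orientation: [[0.222, 0.975, 0.0], [0.975, -0.222, 0.0], [0.0, 0.0, -1.0]]
ft_force: [0.4, 0.3, -0.1]
width: 85.4
grasp_force: 0.0
```

```bash
python3 - <<'E'
from h import *
s=read_state(); print(s["ee_pos"],np.round(s["orientation"],3).tolist())
cm=camera_model("wrist"); im,d=grab_frame("wrist")
P=wcloud(cm,d); x,y,z=P[...,0],P[...,1],P[...,2]
m=(abs(x-458)<60)&(abs(y-69)<180)&(z>55)&(z<110)
k,l,st,ce=cv2.connectedComponentsWithStats(m.astype(np.uint8))
for i in range(1,k):
    Q=P[l==i]
    if len(Q)>200:
        T=Q[Q[:,2]>np.percentile(Q[:,2],90)-4]
        r=cv2.minAreaRect(T[:,:2].astype(np.float32)); print(len(Q),ce[i].round(),Q[:,2].max().round(),"top",len(T),np.round(r[0],1),np.round(r[1],1),round(r[2],1))
m=(abs(x-650)<60)&(abs(y-57)<40)&(z>51)&(z<66); print("pot",m.sum(),rect(P[m]) if m.sum()>30 else 0)
E
```

```text
[455.77353857  32.02859281 164.13366335] [[0.222, 0.975, 0.0], [0.975, -0.222, 0.0], [0.0, 0.0, -1.0]]
1607 [280.  13.] 91.0 top 805 [462.3 171.6] [14.5 39.9] 73.9
2511 [303. 102.] 94.0 top 1073 [463.8 107.5] [23.  23.3] 77.0
4042 [314. 205.] 79.0 top 3758 [454.5  32.5] [45.5 46.2] 77.0
pot 2271 (array([653.8,  57.2]), 53.2, 53.4, 40.72)
```

Pot is placed within 1 mm and the tin's estimate agrees. Grasp the tin.

Emit:
carry_out(
  deltas=[
    {"offset": [0, -0.005, 0.25], "rotation": [0, 0, 0], "hand": -1},
    {"offset": [0, -0.005, 0.45], "rotation": [0, 0, 0], "hand": -1},
    {"offset": [0, -0.005, 0.55], "rotation": [0, 0, 0], "hand": -1},
    {"offset": [0, -0.005, 0.58], "rotation": [0, 0, 0], "hand": -1},
    {"offset": [0, -0.005, 0.58], "rotation": [0, 0, 0], "hand": -1},
    {"offset": [0, -0.005, 0.58], "rotation": [0, 0, 0], "hand": 0},
    {"offset": [0, -0.005, 0.58], "rotation": [0, 0, 0], "hand": 1},
    {"offset": [0, -0.005, 0.58], "rotation": [0, 0, 0], "hand": 1},
    {"offset": [0, -0.005, 0.58], "rotation": [0, 0, 0], "hand": 1},
    {"offset": [0, -0.005, 0.58], "rotation": [0, 0, 0], "hand": 1},
    {"offset": [0, -0.005, 0.58], "rotation": [0, 0, 0], "hand": 1},
    {"offset": [0, -0.005, 0.58], "rotation": [0, 0, 0], "hand": 1},
  ],
)

```text
t: 11.88
ee_pos: [454.0, 32.2, 49.2]
orientation: [[0.222, 0.975, 0.002], [0.975, -0.222, -0.0], [0.0, 0.002, -1.0]]
ft_force: [-1.8, 0.3, 5.2]
width: 44.6
grasp_force: 39.9
```

Emit:
carry_out(
  deltas=[
    {"offset": [0, 0, -0.15], "rotation": [0, 0, 0], "hand": 1},
    {"offset": [0, 0, -0.35], "rotation": [0, 0, 0], "hand": 1},
    {"offset": [0, 0, -0.5], "rotation": [0, 0, 0], "hand": 1},
    {"offset": [0, 0.15, -0.5], "rotation": [0, 0, -0.05], "hand": 1},
    {"offset": [-0.01, 0.37, -0.5], "rotation": [0, 0, -0.1], "hand": 1},
    {"offset": [-0.02, 0.6, -0.5], "rotation": [0, 0, -0.16], "hand": 1},
    {"offset": [-0.03, 0.82, -0.5], "rotation": [0, 0, -0.22], "hand": 1},
    {"offset": [-0.035, 0.95, -0.5], "rotation": [0, 0, -0.27], "hand": 1},
    {"offset": [-0.035, 0.995, -0.5], "rotation": [0, 0, -0.27], "hand": 1},
    {"offset": [-0.035, 0.995, -0.5], "rotation": [0, 0, -0.27], "hand": 1},
    {"offset": [-0.035, 0.995, -0.5], "rotation": [0, 0, -0.27], "hand": 1},
  ],
)

```text
t: 13.25
ee_pos: [644.6, -18.1, 148.2]
orientation: [[0.082, 0.997, -0.001], [0.997, -0.082, 0.0], [0.0, -0.001, -1.0]]
ft_force: [-1.0, 0.6, -1.4]
width: 44.6
grasp_force: 41.4
```

Emit:
carry_out(
  deltas=[
    {"offset": [0, 0.005, 0.15], "rotation": [0, 0, 0], "hand": 1},
    {"offset": [0, 0.005, 0.32], "rotation": [0, 0, 0], "hand": 1},
    {"offset": [0, 0.005, 0.44], "rotation": [0, 0, 0], "hand": 1},
    {"offset": [0, 0.005, 0.5], "rotation": [0, 0, 0], "hand": 1},
    {"offset": [0, 0.005, 0.52], "rotation": [0, 0, 0], "hand": 1},
    {"offset": [0, 0.005, 0.522], "rotation": [0, 0, 0], "hand": 1},
    {"offset": [0, 0.005, 0.522], "rotation": [0, 0, 0], "hand": 1},
    {"offset": [0, 0.005, 0.522], "rotation": [0, 0, 0], "hand": 1},
  ],
)

```text
t: 14.25
ee_pos: [647.4, -18.8, 44.8]
orientation: [[0.082, 0.997, 0.001], [0.997, -0.082, -0.0], [-0.0, 0.001, -1.0]]
ft_force: [0.4, 0.3, -1.7]
width: 44.7
grasp_force: 41.4
```

Emit:
carry_out(
  deltas=[
    {"offset": [0, 0, 0], "rotation": [0, 0, 0], "hand": 0},
    {"offset": [0, 0, 0], "rotation": [0, 0, 0], "hand": -0.5},
    {"offset": [0, 0, 0], "rotation": [0, 0, 0], "hand": -1},
    {"offset": [0, 0, 0], "rotation": [0, 0, 0], "hand": -1},
    {"offset": [0, 0, 0], "rotation": [0, 0, 0], "hand": -1},
  ],
)

```text
t: 14.88
ee_pos: [646.9, -18.8, 43.9]
orientation: [[0.082, 0.997, 0.0], [0.997, -0.082, 0.0], [0.0, 0.0, -1.0]]
ft_force: [0.1, -0.0, -0.9]
width: 85.2
grasp_force: 0.0
```

Emit:
carry_out(
  deltas=[
    {"offset": [0, 0, -0.1], "rotation": [0, 0, 0], "hand": -1},
    {"offset": [0, 0, -0.3], "rotation": [0, 0, 0], "hand": -1},
    {"offset": [0, 0, -0.6], "rotation": [0, 0, 0], "hand": -1},
    {"offset": [0, 0, -0.6], "rotation": [0, 0, 0], "hand": -1},
    {"offset": [0, 0, -0.6], "rotation": [0, 0, 0], "hand": -1},
  ],
)

```text
t: 15.5
ee_pos: [646.6, -18.7, 163.9]
orientation: [[0.082, 0.997, 0.0], [0.997, -0.082, -0.0], [-0.0, 0.0, -1.0]]
ft_force: [-0.3, -0.1, -0.8]
width: 85.5
grasp_force: 0.0
```

Emit:
carry_out(
  deltas=[
    {"offset": [0.554, -0.964, 0], "rotation": [0, 0, 0], "hand": -1},
    {"offset": [0.554, -0.964, 0], "rotation": [0, 0, 0], "hand": -1},
    {"offset": [0.554, -0.964, 0], "rotation": [0, 0, 0], "hand": -1},
    {"offset": [0.554, -0.964, 0], "rotation": [0, 0, 0], "hand": -1},
    {"offset": [0.554, -0.964, 0], "rotation": [0, 0, 0], "hand": -1},
    {"offset": [0.554, -0.964, 0], "rotation": [0, 0, 0], "hand": -1},
    {"offset": [0.554, -0.964, 0], "rotation": [0, 0, 0], "hand": -1},
  ],
)

```text
t: 16.38
ee_pos: [464.7, 106.9, 163.4]
orientation: [[0.083, 0.997, -0.0], [0.997, -0.083, -0.0], [-0.0, -0.0, -1.0]]
ft_force: [0.4, -0.7, 0.5]
width: 85.5
grasp_force: 0.0
```

```bash
python3 - <<'E'
from h import *
s=read_state(); print(s["ee_pos"],np.round(s["orientation"],3).tolist())
cm=camera_model("wrist"); im,d=grab_frame("wrist"); cv2.imwrite("pics/w3.png",im)
P=wcloud(cm,d); x,y,z=P[...,0],P[...,1],P[...,2]
m=(abs(x-458)<60)&(abs(y-69)<180)&(z>55)&(z<110)
k,l,st,ce=cv2.connectedComponentsWithStats(m.astype(np.uint8))
for i in range(1,k):
    Q=P[l==i]
    if len(Q)>200:
        T=Q[Q[:,2]>np.percentile(Q[:,2],90)-4]
        r=cv2.minAreaRect(T[:,:2].astype(np.float32)); print(len(Q),ce[i].round(),Q[:,2].max().round(),"top",len(T),np.round(r[0],1),np.round(r[1],1),round(r[2],1))
for n,yy in(("pot",57),("tin",-18)):
    m=(abs(x-650)<60)&(abs(y-yy)<36)&(z>52)&(z<74); print(n,m.sum(),rect(P[m]) if m.sum()>30 else 0)
E
```

```text
[464.7297897  106.893193   163.43818472] [[0.083, 0.997, -0.0], [0.997, -0.083, -0.0], [-0.0, -0.0, -1.0]]
3820 [307.  97.] 91.0 top 2840 [465.3 185.2] [40.1 40.3] 80.6
2328 [314. 203.] 94.0 top 883 [463.7 108.2] [22.5 22.5] 42.4
pot 2002 (array([653.8,  57.4]), 52.7, 52.8, 83.63)
tin 530 (array([648. ,  -4.6]), 19.6, 47.0, 84.5)
```

View pics/w3.png

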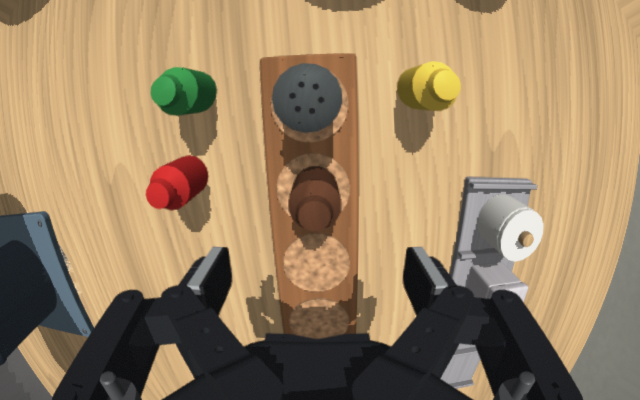

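The wrist view shows the grinder at (314,203), centred between the fingers, the shaker at (307,97), and the pot and tin standing in the rack at right. Grasp the grinder.

Emit:
carry_out(
  deltas=[
    {"offset": [0.005, -0.005, 0.25], "rotation": [0, 0, 0], "hand": -1},
    {"offset": [0.005, -0.005, 0.45], "rotation": [0, 0, 0], "hand": -1},
    {"offset": [0.005, -0.005, 0.55], "rotation": [0, 0, 0], "hand": -1},
    {"offset": [0.005, -0.005, 0.575], "rotation": [0, 0, 0], "hand": -1},
    {"offset": [0.005, -0.005, 0.575], "rotation": [0, 0, 0], "hand": -1},
    {"offset": [0.005, -0.005, 0.575], "rotation": [0, 0, 0], "hand": 0},
    {"offset": [0.005, -0.005, 0.575], "rotation": [0, 0, 0], "hand": 1},
    {"offset": [0.005, -0.005, 0.575], "rotation": [0, 0, 0], "hand": 1},
    {"offset": [0.005, -0.005, 0.575], "rotation": [0, 0, 0], "hand": 1},
    {"offset": [0.005, -0.005, 0.575], "rotation": [0, 0, 0], "hand": 1},
    {"offset": [0.005, -0.005, 0.575], "rotation": [0, 0, 0], "hand": 1},
    {"offset": [0.005, -0.005, 0.575], "rotation": [0, 0, 0], "hand": 1},
  ],
)

```text
t: 17.92
ee_pos: [463.5, 108.7, 49.8]
orientation: [[0.082, 0.997, 0.002], [0.997, -0.082, -0.0], [0.0, 0.002, -1.0]]
ft_force: [-0.3, 0.3, 5.9]
width: 39.3
grasp_force: 39.9
```

Emit:
carry_out(
  deltas=[
    {"offset": [0, 0, -0.15], "rotation": [0, 0, 0], "hand": 1},
    {"offset": [0, 0, -0.35], "rotation": [0, 0, 0], "hand": 1},
    {"offset": [0, 0, -0.5], "rotation": [0, 0, 0], "hand": 1},
    {"offset": [-0.1, 0.1, -0.5], "rotation": [0, 0, 0], "hand": 1},
    {"offset": [-0.27, 0.28, -0.5], "rotation": [0, 0, 0], "hand": 1},
    {"offset": [-0.46, 0.47, -0.5], "rotation": [0, 0, 0], "hand": 1},
    {"offset": [-0.65, 0.67, -0.5], "rotation": [0, 0, 0], "hand": 1},
    {"offset": [-0.82, 0.85, -0.5], "rotation": [0, 0, 0], "hand": 1},
    {"offset": [-0.91, 0.94, -0.5], "rotation": [0, 0, 0], "hand": 1},
    {"offset": [-0.936, 0.964, -0.5], "rotation": [0, 0, 0], "hand": 1},
    {"offset": [-0.936, 0.964, -0.5], "rotation": [0, 0, 0], "hand": 1},
    {"offset": [-0.936, 0.964, -0.5], "rotation": [0, 0, 0], "hand": 1},
  ],
)

```text
t: 19.42
ee_pos: [638.8, -92.5, 148.9]
orientation: [[0.081, 0.997, -0.001], [0.997, -0.081, 0.001], [0.001, -0.001, -1.0]]
ft_force: [-1.1, 0.6, -0.4]
width: 39.0
grasp_force: 40.6
```

Emit:
carry_out(
  deltas=[
    {"offset": [0, 0.005, 0.15], "rotation": [0, 0, 0], "hand": 1},
    {"offset": [0, 0.005, 0.32], "rotation": [0, 0, 0], "hand": 1},
    {"offset": [0, 0.005, 0.44], "rotation": [0, 0, 0], "hand": 1},
    {"offset": [0, 0.005, 0.5], "rotation": [0, 0, 0], "hand": 1},
    {"offset": [0, 0.005, 0.52], "rotation": [0, 0, 0], "hand": 1},
    {"offset": [0, 0.005, 0.522], "rotation": [0, 0, 0], "hand": 1},
    {"offset": [0, 0.005, 0.522], "rotation": [0, 0, 0], "hand": 1},
    {"offset": [0, 0.005, 0.522], "rotation": [0, 0, 0], "hand": 1},
  ],
)

```text
t: 20.42
ee_pos: [641.1, -94.1, 45.4]
orientation: [[0.082, 0.997, 0.001], [0.997, -0.082, -0.0], [-0.0, 0.001, -1.0]]
ft_force: [0.1, -0.2, -0.5]
width: 39.0
grasp_force: 40.6
```

Emit:
carry_out(
  deltas=[
    {"offset": [0, 0, 0], "rotation": [0, 0, 0], "hand": 0},
    {"offset": [0, 0, 0], "rotation": [0, 0, 0], "hand": -0.5},
    {"offset": [0, 0, 0], "rotation": [0, 0, 0], "hand": -1},
    {"offset": [0, 0, 0], "rotation": [0, 0, 0], "hand": -1},
    {"offset": [0, 0, 0], "rotation": [0, 0, 0], "hand": -1},
  ],
)

```text
t: 21.05
ee_pos: [640.7, -93.9, 44.5]
orientation: [[0.082, 0.997, -0.0], [0.997, -0.082, 0.0], [0.0, -0.0, -1.0]]
ft_force: [0.5, 0.3, -0.3]
width: 85.4
grasp_force: 0.0
```

Emit:
carry_out(
  deltas=[
    {"offset": [0, 0, -0.1], "rotation": [0, 0, 0], "hand": -1},
    {"offset": [0, 0, -0.3], "rotation": [0, 0, 0], "hand": -1},
    {"offset": [0, 0, -0.6], "rotation": [0, 0, 0], "hand": -1},
    {"offset": [0, 0, -0.6], "rotation": [0, 0, 0], "hand": -1},
    {"offset": [0, 0, -0.6], "rotation": [0, 0, 0], "hand": -1},
  ],
)

```text
t: 21.68
ee_pos: [640.4, -93.8, 164.5]
orientation: [[0.082, 0.997, 0.0], [0.997, -0.082, -0.0], [-0.0, 0.0, -1.0]]
ft_force: [-0.3, -0.3, -0.6]
width: 85.4
grasp_force: 0.0
```

Emit:
carry_out(
  deltas=[
    {"offset": [0.66, -0.5, 0], "rotation": [0, 0, 0], "hand": -1},
    {"offset": [0.66, -0.5, 0], "rotation": [0, 0, 0], "hand": -1},
    {"offset": [0.66, -0.5, 0], "rotation": [0, 0, 0], "hand": -1},
    {"offset": [0.66, -0.5, 0], "rotation": [0, 0, 0], "hand": -1},
  ],
)

```text
t: 22.18
ee_pos: [548.8, 48.5, 162.7]
orientation: [[0.079, 0.997, -0.005], [0.997, -0.079, 0.001], [0.001, -0.005, -1.0]]
ft_force: [-0.4, -0.2, 0.3]
width: 85.4
grasp_force: 0.0
```

Emit:
carry_out(
  deltas=[
    {"offset": [0.66, -0.49, 0], "rotation": [0, 0, 0], "hand": -1},
    {"offset": [0.66, -0.49, 0], "rotation": [0, 0, 0], "hand": -1},
    {"offset": [0.66, -0.49, 0], "rotation": [0, 0, 0], "hand": -1},
    {"offset": [0.66, -0.49, 0], "rotation": [0, 0, 0], "hand": -1},
    {"offset": [0.66, -0.49, 0], "rotation": [0, 0, 0], "hand": -1},
    {"offset": [0.66, -0.49, 0], "rotation": [0, 0, 0], "hand": -1},
  ],
)

```text
t: 22.92
ee_pos: [466.0, 184.4, 164.1]
orientation: [[0.084, 0.996, -0.0], [0.996, -0.084, -0.0], [-0.0, -0.0, -1.0]]
ft_force: [-0.2, 0.8, -1.1]
width: 85.2
grasp_force: 0.0
```

```bash
python3 - <<'E'
from h import *
s=read_state(); print(s["ee_pos"],np.round(s["orientation"],3).tolist())
cm=camera_model("wrist"); im,d=grab_frame("wrist")
P=wcloud(cm,d); x,y,z=P[...,0],P[...,1],P[...,2]
Q=P[(abs(x-458)<50)&(abs(y-185)<35)&(z>70)&(z<110)]; print(rect(Q),Q[:,2].max())
E
```

```text
[465.95684166 184.35850206 164.08866275] [[0.084, 0.996, -0.0], [0.996, -0.084, -0.0], [-0.0, -0.0, -1.0]]
(array([465.4, 185.6]), 45.5, 45.7, 8.7) 90.98464848413954
```

Emit:
carry_out(
  deltas=[
    {"offset": [0.005, 0, 0.25], "rotation": [0, 0, 0], "hand": -1},
    {"offset": [0.005, 0, 0.45], "rotation": [0, 0, 0], "hand": -1},
    {"offset": [0.005, 0, 0.55], "rotation": [0, 0, 0], "hand": -1},
    {"offset": [0.005, 0, 0.58], "rotation": [0, 0, 0], "hand": -1},
    {"offset": [0.005, 0, 0.58], "rotation": [0, 0, 0], "hand": -1},
    {"offset": [0.005, 0, 0.58], "rotation": [0, 0, 0], "hand": 0},
    {"offset": [0.005, 0, 0.58], "rotation": [0, 0, 0], "hand": 1},
    {"offset": [0.005, 0, 0.58], "rotation": [0, 0, 0], "hand": 1},
    {"offset": [0.005, 0, 0.58], "rotation": [0, 0, 0], "hand": 1},
    {"offset": [0.005, 0, 0.58], "rotation": [0, 0, 0], "hand": 1},
    {"offset": [0.005, 0, 0.58], "rotation": [0, 0, 0], "hand": 1},
    {"offset": [0.005, 0, 0.58], "rotation": [0, 0, 0], "hand": 1},
  ],
)

```text
t: 24.48
ee_pos: [465.6, 186.6, 49.4]
orientation: [[0.082, 0.997, 0.001], [0.997, -0.082, 0.0], [0.0, 0.001, -1.0]]
ft_force: [-0.8, -0.6, 6.3]
width: 43.4
grasp_force: 35.3
```

Emit:
carry_out(
  deltas=[
    {"offset": [0, 0, -0.15], "rotation": [0, 0, 0], "hand": 1},
    {"offset": [0, 0, -0.4], "rotation": [0, 0, 0], "hand": 1},
    {"offset": [0, 0, -0.6], "rotation": [0, 0, 0], "hand": 1},
    {"offset": [-0.1, 0.06, -0.6], "rotation": [0, 0, 0], "hand": 1},
    {"offset": [-0.27, 0.16, -0.6], "rotation": [0, 0, 0], "hand": 1},
    {"offset": [-0.47, 0.28, -0.6], "rotation": [0, 0, 0], "hand": 1},
    {"offset": [-0.67, 0.4, -0.6], "rotation": [0, 0, 0], "hand": 1},
    {"offset": [-0.85, 0.5, -0.6], "rotation": [0, 0, 0], "hand": 1},
  ],
)

```text
t: 25.48
ee_pos: [551.3, 7.4, 168.5]
orientation: [[0.082, 0.997, 0.0], [0.997, -0.082, 0.0], [0.0, 0.0, -1.0]]
ft_force: [0.7, 0.7, -2.0]
width: 43.5
grasp_force: 36.7
```

Emit:
carry_out(
  deltas=[
    {"offset": [-0.18, 0.1, 0], "rotation": [0, 0, 0], "hand": 1},
    {"offset": [-0.37, 0.21, 0], "rotation": [0, 0, 0], "hand": 1},
    {"offset": [-0.57, 0.33, 0], "rotation": [0, 0, 0], "hand": 1},
    {"offset": [-0.74, 0.43, 0], "rotation": [0, 0, 0], "hand": 1},
    {"offset": [-0.83, 0.475, 0], "rotation": [0, 0, 0], "hand": 1},
    {"offset": [-0.853, 0.485, 0], "rotation": [0, 0, 0], "hand": 1},
    {"offset": [-0.853, 0.485, 0], "rotation": [0, 0, 0], "hand": 1},
    {"offset": [-0.853, 0.485, 0], "rotation": [0, 0, 0], "hand": 1},
  ],
)

```text
t: 26.48
ee_pos: [633.0, -167.6, 168.6]
orientation: [[0.081, 0.997, -0.0], [0.997, -0.081, 0.001], [0.001, -0.0, -1.0]]
ft_force: [-0.5, 0.2, -1.6]
width: 43.2
grasp_force: 36.7
```

Emit:
carry_out(
  deltas=[
    {"offset": [0, 0, 0.2], "rotation": [0, 0, 0], "hand": 1},
    {"offset": [0, 0, 0.4], "rotation": [0, 0, 0], "hand": 1},
    {"offset": [0, 0, 0.5], "rotation": [0, 0, 0], "hand": 1},
    {"offset": [0, 0, 0.5], "rotation": [0, 0, 0], "hand": 1},
  ],
)

```text
t: 26.98
ee_pos: [632.0, -167.5, 66.8]
orientation: [[0.081, 0.997, -0.004], [0.997, -0.081, 0.002], [0.002, -0.004, -1.0]]
ft_force: [0.2, 0.4, -1.0]
width: 43.2
grasp_force: 36.8
```

Emit:
carry_out(
  deltas=[
    {"offset": [0, 0, 0.05], "rotation": [0, 0, 0], "hand": 1},
    {"offset": [0, 0, 0.1], "rotation": [0, 0, 0], "hand": 1},
    {"offset": [0, 0, 0.12], "rotation": [0, 0, 0], "hand": 1},
    {"offset": [0, 0, 0.12], "rotation": [0, 0, 0], "hand": 1},
    {"offset": [0, 0, 0.12], "rotation": [0, 0, 0], "hand": 1},
    {"offset": [0, 0, 0.12], "rotation": [0, 0, 0], "hand": 1},
  ],
)

```text
t: 27.72
ee_pos: [633.7, -169.3, 44.9]
orientation: [[0.082, 0.997, 0.001], [0.997, -0.082, -0.0], [-0.0, 0.001, -1.0]]
ft_force: [-0.2, 0.0, -1.5]
width: 43.4
grasp_force: 36.8
```

Emit:
carry_out(
  deltas=[
    {"offset": [0, 0, 0], "rotation": [0, 0, 0], "hand": 0},
    {"offset": [0, 0, 0], "rotation": [0, 0, 0], "hand": -0.5},
    {"offset": [0, 0, 0], "rotation": [0, 0, 0], "hand": -1},
    {"offset": [0, 0, 0], "rotation": [0, 0, 0], "hand": -1},
    {"offset": [0, 0, 0], "rotation": [0, 0, 0], "hand": -1},
  ],
)

```text
t: 28.35
ee_pos: [633.5, -169.2, 44.6]
orientation: [[0.082, 0.997, 0.0], [0.997, -0.082, -0.0], [-0.0, 0.0, -1.0]]
ft_force: [-0.1, -0.5, -0.5]
width: 85.6
grasp_force: 0.0
```

Emit:
carry_out(
  deltas=[
    {"offset": [0, 0, -0.1], "rotation": [0, 0, 0], "hand": -1},
    {"offset": [0, 0, -0.3], "rotation": [0, 0, 0], "hand": -1},
    {"offset": [0, 0, -0.6], "rotation": [0, 0, 0], "hand": -1},
    {"offset": [-0.2, -0.5, -1], "rotation": [0, 0, 0], "hand": -1},
    {"offset": [-0.5, -0.5, -1], "rotation": [0, 0, 0], "hand": -1},
    {"offset": [-0.5, -0.5, -1], "rotation": [0, 0, 0], "hand": -1},
    {"offset": [-0.5, -0.5, -1], "rotation": [0, 0, 0], "hand": -1},
    {"offset": [-0.5, -0.5, -1], "rotation": [0, 0, 0], "hand": -1},
  ],
)

```text
t: 29.35
ee_pos: [525.5, -260.3, 244.3]
orientation: [[0.083, 0.997, 0.0], [0.997, -0.083, 0.001], [0.001, 0.0, -1.0]]
ft_force: [-0.2, 0.5, -0.1]
width: 85.1
grasp_force: 0.0
```

```bash
python3 - <<'E'
from h import *
s=read_state(); print(s["t"],s["ee_pos"])
cm=camera_model("wrist"); im,d=grab_frame("wrist"); cv2.imwrite("pics/w4.png",im)
P=wcloud(cm,d); x,y,z=P[...,0],P[...,1],P[...,2]
m=(abs(x-645)<70)&(abs(y+62)<190)&(z>7)&(z<30); k,l,st,ce=cv2.connectedComponentsWithStats(m.astype(np.uint8))
for i in range(1,k):
    if st[i,4]>300: print("rack",st[i,4],rect(P[l==i]))
for n,yy in(("pot",57.3),("tin",-18.4),("grinder",-94.2),("shaker",-169.9)):
    Q=P[(abs(x-645)<60)&(abs(y-yy)<36)&(z>45)]; T=Q[Q[:,2]>np.percentile(Q[:,2],90)-4]; print(n,rect(T),T[:,2].max())
E
```

```text
29.35 [ 525.5345546  -260.2893448   244.26882829]
rack 5362 (array([ 636.3, -140.3]), 84.6, 147.5, -4.74)Traceback (most recent call last):
  File "<stdin>", line 9, in <module>
    return _quantile_unchecked(
        a, q, axis, out, overwrite_input, method, keepdims, weights)
    return _ureduce(a,
                    func=_quantile_ureduce_func,
    ...<5 lines>...
                    overwrite_input=overwrite_input,
                    method=method)
    r = func(a, **kwargs)
    result = _quantile(arr,
                       quantiles=q,
    ...<2 lines>...
                       out=out,
                       weights=wgt)
    slices_having_nans = np.isnan(arr[-1, ...])
                                  ~~~^^^^^^^^^
IndexError: index -1 is out of bounds for axis 0 with size 0
```

View pics/w4.png

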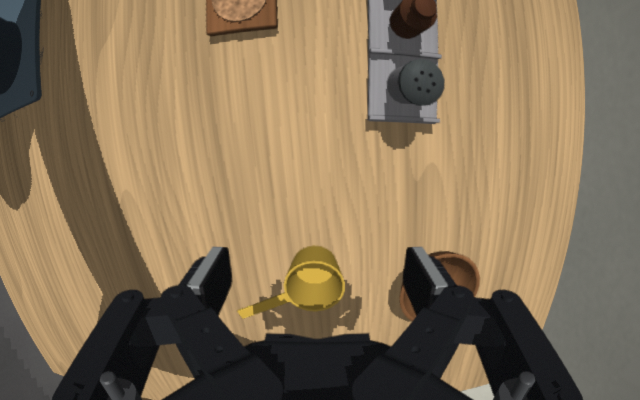

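The shaker (421,81) and grinder (413,15) stand in their bays; the others are out of view. Shift over for a full check.

Emit:
carry_out(
  deltas=[
    {"offset": [0.8, 0, -0.6], "rotation": [0, 0, 0], "hand": -1},
    {"offset": [0.8, 0, -0.6], "rotation": [0, 0, 0], "hand": -1},
    {"offset": [0.8, 0, -0.6], "rotation": [0, 0, 0], "hand": -1},
    {"offset": [0.8, 0, -0.6], "rotation": [0, 0, 0], "hand": -1},
    {"offset": [0.8, 0, -0.6], "rotation": [0, 0, 0], "hand": -1},
    {"offset": [0.8, 0, -0.6], "rotation": [0, 0, 0], "hand": -1},
    {"offset": [0.8, 0, -0.6], "rotation": [0, 0, 0], "hand": -1},
    {"offset": [0.8, 0, -0.6], "rotation": [0, 0, 0], "hand": -1},
  ],
)

```text
t: 30.4
ee_pos: [538.5, -102.0, 363.6]
orientation: [[0.084, 0.996, -0.002], [0.996, -0.084, 0.001], [0.0, -0.002, -1.0]]
ft_force: [1.2, 0.4, 0.4]
width: 85.1
grasp_force: 0.0
```

```bash
python3 - <<'E'
from h import *
cm=camera_model("wrist"); im,d=grab_frame("wrist"); cv2.imwrite("pics/w5.png",im)
P=wcloud(cm,d); x,y,z=P[...,0],P[...,1],P[...,2]
m=(abs(x-645)<70)&(abs(y+62)<190)&(z>7)&(z<100); k,l,st,ce=cv2.connectedComponentsWithStats(m.astype(np.uint8))
Q=P[m&(l==1+np.argmax(st[1:,4]))]; Q=Q[Q[:,2]<30]; print("rack",rect(Q))
for n,yy in(("pot",57.3),("tin",-18.4),("grinder",-94.2),("shaker",-169.9)):
    Q=P[(abs(x-645)<60)&(abs(y-yy)<36)&(z>45)]
    if len(Q)>30: T=Q[Q[:,2]>np.percentile(Q[:,2],90)-4]; print(n,rect(T),T[:,2].max())
E
```

```text
rack (array([644. , -57.4]), 85.3, 308.9, -4.78)
pot (array([654.5,  57. ]), 52.0, 52.6, -12.68) 74.98610656733001
tin (array([647.1, -18.9]), 46.9, 47.3, 85.23) 73.69104942616701
grinder (array([599.4, -98.2]), 10.7, 23.0, -85.72) 451.9309546124647
shaker (array([ 633.6, -170.2]), 39.8, 39.9, -64.13) 84.62195166780032
```

View pics/w5.png

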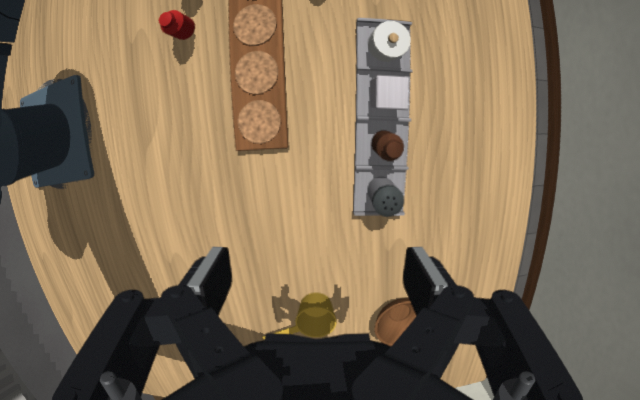

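All four stand upright in the correct bays: pot (392,39), tin (392,92), grinder (388,146) and shaker (387,198) px. The pot, tin and shaker measure within 2 mm of centre. The grinder reading caught the gripper, but it was released at (640.7, -93.9), within 1 mm of its target. The arm is clear, so I hand in.

```bash
python3 -c "
from station import *
print(job_done())"
```

```text
the job is handed in; nothing more can be done
None
```

All four containers stand upright and released in the rack in reverse order, and the job is handed in at about 30 s of the 96 s allowed; the hand-in returned no verdict.

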